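# Get the long file out from under the sliding till of a tool box

## Robot

A 7-joint arm with a two-finger parallel gripper is mounted at the origin on a cart in front of the work surface, level with it; the furniture and walls round the work are solid. World frame = base frame: x ahead of the robot, y to its left, z up, the work surface at z = 0. Lengths are in m, angles in rad, forces in N, time in s.
With the tool pointing down it reaches from about 0.425 to 0.825 m from the base axis. Payload 3.6 kg.
Tool frame: the origin (TCP) lies at the very end of the fingers, on their centre line; the grasp point (between the pads) lies 19 mm behind it; z points along the fingers, y is the line along which they close (so a half turn about z gives the same grasp; the last joint's range is limited). The gripper opens to 93 mm and grips with 3 to 60 N. Pads are 15 mm wide; open, the fingers measure 128 mm over their backs; the gripper's body (75 mm by 188 mm) begins 65 mm behind the grasp point.
Start: joints at [1.21, 0.615, -0.013, 1.423, 0.008, 1.103, -0.04], TCP at [0.213, -0.614, 0.219] pointing down, gripper open.
Joint ranges: [-3.12, 3.12], [-0.3, 2.06], [-1.34, 1.32], [0.26, 2.42], [-1.36, 4.5], [0.01, 1.98], [-2.84, 2.84]. Speed limits (rad/s): [2.79, 2.79, 3.14, 3.14, 3.14, 3.14, 3.14].

## Interface

Orientations are given as a unit quaternion [w, x, y, z].
In Python, from station import env gives the robot as it stands.
- The arm moves only by the tool apply_moves, never from a script. Its argument "commands" is one flat list of numbers, 7 for each row, row after row: the shift along the tool's x, y, z in m, then the turn, a rotation vector about the tool's x, y, z in degrees, then the finger opening in m, from 0 to 0.093. In form: [x, y, z, wx, wy, wz, gripper, x, y, z, wx, wy, wz, gripper, ...]. A call has 1 to 20 rows; each row shifts and turns the commanded pose from where the row before left it, along the tool's axes as they then stand; what a row does not reach is not made up. A row lasts 1/8 s, in which the tool goes at most 62.5 mm and 10.7 degrees, less where a joint would pass 70% of its speed; a pose out of reach is approached as far as the arm can. A call with a gripper value outside its range is refused whole. The fingers move at their own pace and stop on an object; the grip force is fixed at half the most. Time passes only in rows, so rows that do not move let the fingers close. It gives the time, the measured TCP pose, the force, the opening and the grip force at its end, in the units of the state.
- env.state(): the state, without advancing time (a new reading comes with each control period).
- env.get_image(name): name is "scene" or "top"; returns a dict with "image" (480x640x3 uint8, blue, green, red), "z_map" (480x640 float32, m along the optical axis (not along the pixel's ray), 0 where there is no reading), "mtx" (3x3 intrinsics, pixels), "eye" and "orientation" of the camera in the world. Camera axes: x right, y down, z forward; pixel columns grow to the right and rows downward; lengths in m; the calibration is good to about 2 mm. A picture is of the moment at which its call begins.
- env.job_done(): hands the job in; it is judged then, once.
The state is a dict: "t": time; "joints": joint angles; "joint_vel": joint speeds; "joint_efforts": joint torques, N m; "eef_pos": TCP position; "ee_rot": TCP orientation; "ft_force": force on the tool from outside, world axes, zero at the start; "torque": the same for the moment, N m; "grip_width": finger opening in m; "grip_force": force on a finger pad.
Only numpy, scipy, OpenCV 4.12 (cv2) and the standard library are available. Lean on these libraries where they do the work, as an engineer would, in place of code of your own. Each camera call takes 0.05 s, during which the arm holds its last target. There are 200 camera calls.

## Task

The long flat file lies in the well of the open plywood tool box, partly under the half-length tray (till) that slides along the box. Slide the till all the way to one end of the box and leave it there, then take the file, which is longer than the gap, tilt it out end first through the gap between the till and the end wall, and lift it free. Finish while still holding the file still in the air, the whole of it at least 5 cm higher than the rim of the box and touching neither box nor till; do not disturb the chisel lying left of the box or the mallet on the lid.

Things in the scene. Friction and masses are not known exactly. Their poses are not given: they have to be found in the camera images.
- tool_box: Open plywood tool box without its lid, heavy, does not move: outside 234 (x) x 444 (y) x 112 mm high, walls 12 mm, inside 210 x 420 mm, well floor 12 mm above the bench. Origin: centre of its underside; y runs along its length, x across. An 18 mm cleat is on the outside of each end.
- box_rim (a point): Centre of the box's mouth at the height of the rim (112 mm above the box's origin), axes as the box. Along each long wall inside, a runner 6 mm wide (59 to 71 mm above the box's origin) carries the till; between the runners 198 mm are clear.
- till (a joint): Position of the till along the box's y axis, m: 0 = middle of the box, +0.1125 = against the +y end wall, -0.1125 = against the -y end wall. It slides on its runners (about 2 N of friction), stays where it is left and cannot be lifted out. At either end it leaves a gap 225 mm long at the other end of the box.
- till_handle (a point): Middle of the till's handle: a wooden dowel 18 mm thick, 114 mm free length along the box's y axis, centre 126 mm above the box's origin. The till: 204 (x) x 195 (y) mm, underside 72 mm and top of its walls 108 mm above the box's origin; a marker and an awl are fixed in it.
- file: Flat file, 278 mm long, about 0.2 kg, lying along the box on the well floor: round wooden handle 100 mm long, up to 25 mm thick, toward the box's -y end; steel blade 180 x 24 x 5 mm. Origin: middle of its length, at the underside. Its long axis runs from file_butt to file_tip (0.21 rad from the body's y axis toward its x axis). It balances about 105 mm from the handle's end.
- file_butt (a point): End of the file's handle, on its axis (12 mm above the floor as it lies).
- file_tip (a point): Far end of the file's steel blade, on its axis.
- file_grip (a point): Point on the axis of the file's wooden handle, 64 mm from the handle's end, where the handle is about 25 mm thick; its centre is 12 mm above the well floor as it lies.
- mallet: Wooden mallet, 290 x 126 x 70 mm, lying on the box's lid on the left; origin: centre of its underside. To be left alone.
- chisel_b: Narrow chisel, 226 mm long, on the bench to the left of the box; origin: centre of its underside. To be left alone.

How it is judged:
By the outcome, as a careful person would: the job done as asked, in the order asked, and still so for the second after the job is handed in, while the arm keeps its last pose, push and grip.
It also fails if it takes over 48 s, if anything falls off the work surface, if the arm or the gripper's body presses on something with over 40 N, if the wrist force passes 120 N, or if a joint passes its speed limit or range.

## Working session

There is one attempt and no reset: what is moved stays moved. The work goes in short steps, Python scripts to look and compute and a tool call to move; the robot and the scene stay as the last step left them, time stands still between calls to the robot, and variables do not carry over. Pictures are saved under pics/ and viewed, at most 10 in all, crops included, and the job is handed in when it is done.

Besides the shell and the picture viewer there is one more tool, called by a JSON object that holds its "method" and its "body". apply_moves: Moves the arm, as the interface text tells. Its arguments: {"type":"object","properties":{"commands":{"type":"array"}},"required":["commands"]}

```bash
mkdir -p pics; cat > h.py <<'E'
import numpy as np,cv2
from scipy.spatial.transform import Rotation as R
from station import env
def q(o): return R.from_quat([o[1],o[2],o[3],o[0]])
def cloud(d):
    o=np.array(d["orientation"]); M=o if o.shape==(3,3) else q(o).as_matrix()
    v,u=np.mgrid[0:480,0:640]; z=d["z_map"]; K=np.array(d["mtx"])
    P=np.stack([(u-K[0,2])/K[0,0]*z,(v-K[1,2])/K[1,1]*z,z],-1)
    return P@M.T+np.array(d["eye"])
def get(n):
    d=env.get_image(n); return d,cloud(d)
E
python3 - <<'E'
from h import *
for n in("top","scene"):
    d,P=get(n); cv2.imwrite(f"pics/{n}0.png",d["image"]); np.savez(f"{n}0.npz",P=P,im=d["image"])
    print(n,d["eye"],d["orientation"],d["mtx"])
print(env.state())
E
```

```text
top [0.29251437 0.11725336 1.36441702] [ 0.06199965 -0.69664235  0.71254855 -0.05585734] [[560.38617653   0.         312.31116023]
 [  0.         560.38617653 246.80484469]
 [  0.           0.           1.        ]]
scene [-0.42621823  0.98498356  0.94343586] [ 0.19277061 -0.34798572  0.80826677 -0.43410859] [[618.97196663   0.         322.66208371]
 [  0.         618.97196663 239.10306967]
 [  0.           0.           1.        ]]
{'t': 0.1, 'joints': array([ 1.21049811,  0.61582024, -0.0126336 ,  1.424706  ,  0.00815458,
        1.10337416, -0.04044315]), 'joint_vel': array([-0.00106675, -0.00171413, -0.00011565, -0.00467748, -0.00131772,
       -0.00125282,  0.00134335]), 'joint_efforts': array([ 5.26996118e-04, -4.60041153e+01,  2.09711110e-01, -1.66245818e+01,
       -6.12098468e-02,  1.69109681e-02,  8.60259729e-05]), 'eef_pos': array([ 0.21274161, -0.61346856,  0.21760925]), 'ee_rot': array([-1.10678820e-03,  9.86098974e-01,  1.66155167e-01, -2.19651159e-04]), 'ft_force': array([-1.14888708,  0.38066768,  0.17913493]), 'torque': array([ 0.04492111,  0.00019647, -0.01867489]), 'grip_force': 0.0, 'grip_width': 0.09311271377557788}
```

View pics/top0.png

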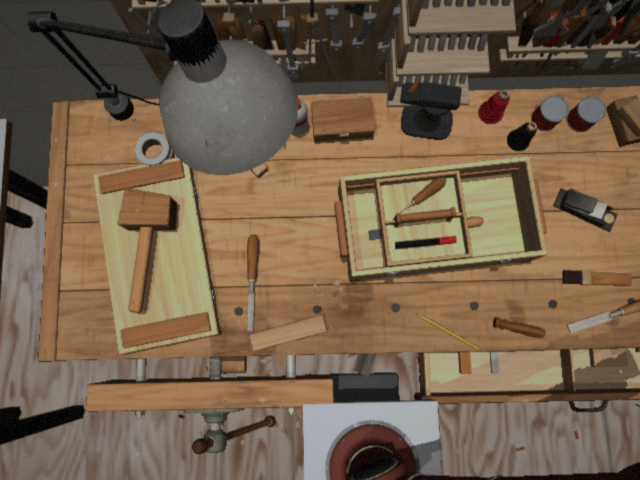

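View pics/scene0.png

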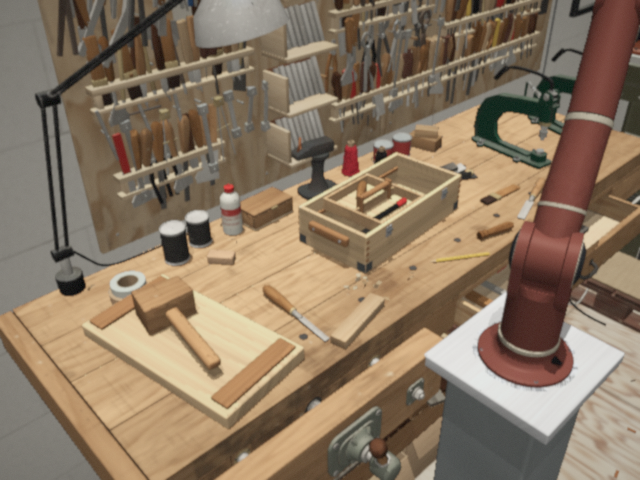

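The top view shows the box at px (340–545, 160–278) with its long axis roughly along world y. The till sits left of centre. The file butt shows at (478,222), right of the till, and the grey blade tip at (375,235), left of it. The scene view shows the till's dowel handle above the rim, and the chisel and mallet well clear on the left.

```bash
python3 - <<'E'
from h import *
f=np.load("top0.npz");P=f["P"];im=f["im"]
reg=np.zeros((480,640),bool);reg[150:285,330:555]=1
m=reg&(abs(P[...,2]-.112)<.006)
# rim outer rectangle
p=P[m][:,:2]; r=cv2.minAreaRect((p*1000).astype(np.float32)); print("rim",r,m.sum(),np.median(P[m][:,2]))
# cleaner: mask of largest component
n,l,s,c=cv2.connectedComponentsWithStats(m.astype(np.uint8)); 
for i in range(1,n):
    if s[i,4]>100:
        r=cv2.minAreaRect((P[l==i][:,:2]*1000).astype(np.float32));print(s[i],r)
m=reg&(P[...,2]>.122)&(P[...,2]<.15); p=P[m][:,:2];r=cv2.minAreaRect((p*1000).astype(np.float32));print("handle",r,m.sum(),P[m][:,2].max())
for v,u in [(222,478),(222,472),(220,481),(235,375),(231,372),(240,378),(200,510),(215,440)]: print(u,v,P[v,u].round(4),im[v,u])
c=cv2.resize(im[150:290,330:560],None,fx=3.4,fy=3.4,interpolation=cv2.INTER_CUBIC);cv2.imwrite("pics/c0.png",c)
E
```

```text
rim ((571.1846313476562, -172.03793334960938), (235.90371704101562, 445.23126220703125), 5.015725612640381) 4177 0.11175909854324284
[ 340  156  207  120 4099] ((571.1846313476562, -172.03793334960938), (235.90371704101562, 445.23126220703125), 5.015725612640381)
handle ((567.3896484375, -130.05563354492188), (68.42743682861328, 402.650390625), 28.040088653564453) 492 0.1441185762869679
478 222 [ 0.5677 -0.2749  0.036 ] [ 71 109 153]
472 222 [ 0.5677 -0.2599  0.0378] [ 81 122 169]
481 220 [ 0.572  -0.2817  0.0383] [ 69 107 150]
375 235 [ 0.5457 -0.0276  0.0145] [68 74 78]
372 231 [ 0.5544 -0.0198  0.0221] [67 72 78]
378 240 [ 0.5337 -0.0347  0.0113] [111 153 172]
510 200 [ 0.6263 -0.3647  0.0121] [129 174 172]
440 215 [ 0.5658 -0.1624  0.1327] [ 57  88 129]
```

View pics/c0.png

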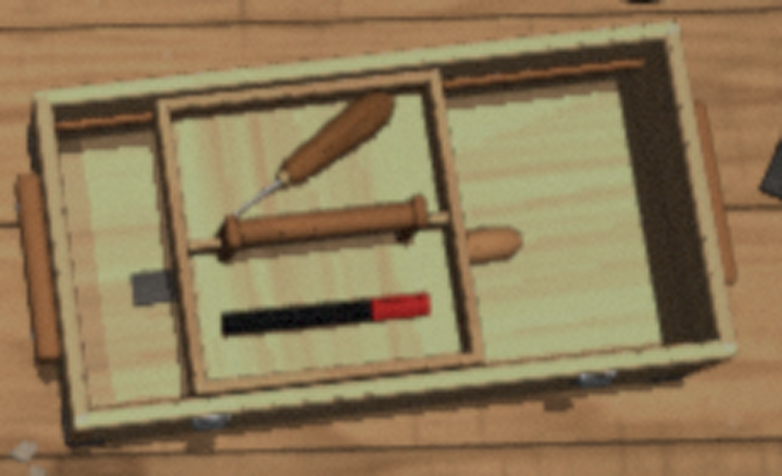

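The crop shows the dowel from (240,235) to (415,215), the awl above it, the marker below it, and the file handle coming out at (520,243). Next I measure the dowel and file in the box frame and work out the first move.

```bash
cat >> h.py <<'E'
C=np.array([.5712,-.1720,0]);B=R.from_euler('z',5.0,degrees=True)
def tobox(p): return B.inv().apply(np.atleast_2d(p)-C)
def tow(b): return B.apply(b)+C
# tool target: pitch = lean (deg) about box x, roll about box y; base: tool x=+box y, y=+box x, z down
T0=np.array([[0,1,0],[1,0,0],[0,0,-1.]])
def ori(lean=0,roll=0,yaw=0): return B*R.from_euler('z',yaw,degrees=True)*R.from_euler('y',roll,degrees=True)*R.from_euler('x',lean,degrees=True)*R.from_matrix(T0)
def delta(bpos,Rt,s=None):
    s=s or env.state(); Rc=q(s["ee_rot"]); d=tow(bpos)-s["eef_pos"]
    print("trans in present tool",Rc.inv().apply(d).round(4),"then rot",np.degrees((Rc.inv()*Rt).as_rotvec()).round(2))
    print("trans in final tool",Rt.inv().apply(d).round(4),"now box",tobox(s["eef_pos"]).round(4),"F",s["ft_force"].round(1),"w",round(s["grip_width"],4),"t",s["t"])
E
python3 - <<'E'
from h import *
f=np.load("top0.npz");P=f["P"];im=f["im"]
b=tobox(P.reshape(-1,3)).reshape(P.shape);x,y,z=b[...,0],b[...,1],b[...,2]
m=(abs(x)<.04)&(abs(y)<.12)&(z>.124)&(z<.16)
print("dowel",m.sum(),b[m].min(0),b[m].max(0),np.median(b[m],0))
m=(abs(x)<.09)&(abs(y)<.12)&(z>.08)&(z<.12)&(x>.02);print("awl",b[m][:,2].max())
# till walls
m=(abs(x)<.09)&(abs(z-.108)<.004)&(abs(y)<.2);h,e=np.histogram(y[m],bins=np.arange(-.2,.2,.006));print([(round(e[i],3),h[i]) for i in range(len(h)) if h[i]>12])
g=im.astype(int)
m=(abs(x)<.07)&(y<-.06)&(y>-.2)&(z>.019)&(z<.045)
print("butt",m.sum(),b[m].min(0),b[m].max(0))
for a in np.arange(-.12,-.06,.01):
    k=m&(abs(y-a)<.005)
    if k.sum(): print(round(a,3),k.sum(),np.median(x[k]).round(4),x[k].min().round(4),x[k].max().round(4),z[k].max().round(4))
s=g.max(-1)-g.min(-1)
m=(abs(x)<.07)&(y>.1)&(y<.2)&(z<.03)&(s<20)&(g.max(-1)<100); print("tip",m.sum(),b[m].min(0),b[m].max(0),np.median(b[m],0))
delta(np.array([0,.02,.2]),ori())
E
```

```text
dowel 485 [-0.01176878 -0.02516565  0.12529525] [0.01048871 0.10917386 0.14411858] [-0.00106851  0.04120265  0.13459875]
awl 0.11450000322375734
[(np.float64(-0.056), np.int64(141)), (np.float64(-0.05), np.int64(115)), (np.float64(-0.02), np.int64(14)), (np.float64(-0.008), np.int64(18)), (np.float64(-0.002), np.int64(16)), (np.float64(0.004), np.int64(14)), (np.float64(0.01), np.int64(15)), (np.float64(0.13), np.int64(129)), (np.float64(0.136), np.int64(121))]
butt 192 [-0.0571046  -0.19833912  0.01901508] [ 0.06333371 -0.07706193  0.04417098]
-0.12 7 -0.0049 -0.012 0.0266 0.0327
-0.11 32 -0.0088 -0.0344 0.0508 0.0442
-0.1 41 -0.0087 -0.0459 0.0164 0.0428
-0.09 44 -0.0088 -0.0229 0.0255 0.043
-0.08 36 -0.0076 -0.0204 0.0037 0.0437
tip 103 [-0.02245933  0.13160759  0.01168878] [-1.54330198e-04  1.60999841e-01  2.72700001e-02] [-0.01182236  0.14597432  0.0179312 ]
trans in present tool [ 0.4882 -0.319   0.0183] then rot [ -0.11  -0.08 -75.87]
trans in final tool [0.4285 0.3956 0.0176] now box [[-0.3956 -0.4085  0.2176]] F [-1.1  0.4  0.2] w 0.0931 t 0.1
```

{"method": "apply_moves", "body": {"commands": [0.02,-0.013,0,0,0,0,0.045,0.042,-0.0275,0,0,0,0,0.045,0.042,-0.0275,0,0,0,0,0.045,0.042,-0.0275,0,0,0,0,0.045,0.042,-0.0275,0,0,0,0,0.045,0.042,-0.0275,0,0,0,0,0.045,0.042,-0.0275,0,0,0,0,0.045,0.042,-0.0275,0,0,0,0,0.045,0.042,-0.0275,0,0,0,0,0.045,0.042,-0.0275,0,0,0,0,0.045,0.042,-0.0275,0,0,0,0,0.045,0.042,-0.0275,0,0,0,-9.5,0.045,0,0,0,0,0,-9.5,0.045,0,0,0,0,0,-9.5,0.045,0,0,0,0,0,-9.5,0.045,0,0,0,0,0,-9.5,0.045,0,0,0,0,0,-9.5,0.045,0,0,0,0,0,-9.5,0.045,0,0,0,0,0,-9.4,0.045,0,0,0,0,0,0,0.045]}}

```text
t: 2.6
eef_pos: [0.5646, -0.1583, 0.2181]
ee_rot: [-0.001, 0.676, 0.737, -0.0]
ft_force: [0.1, -0.6, -0.1]
grip_width: 0.0451
grip_force: 0.0
```

```bash
python3 - <<'E'
from h import *
delta(np.array([0,.015,.115]),ori()); print(env.state()["joints"].round(2))
E
```

```text
trans in present tool [0.0007 0.0055 0.1031] then rot [-0.06 -0.04 -0.1 ]
trans in final tool [0.0008 0.0054 0.1031] now box [[-0.0054  0.0142  0.2181]] F [ 0.1 -0.6 -0.1] w 0.0451 t 2.6
[ 0.5   0.54 -0.42  1.61  0.25  1.04  0.09]
```

{"method": "apply_moves", "body": {"commands": [0,0.0055,0.02,0,0,0,0.045,0,0,0.025,0,0,0,0.045,0,0,0.025,0,0,0,0.045,0,0,0.02,0,0,0,0.045,0,0,0.013,0,0,0,0.045,0,0,0,0,0,0,0.045,0,0,0,0,0,0,0.01,0,0,0,0,0,0,0.01,0,0,0,0,0,0,0.01,0,0,0,0,0,0,0.01]}}

```text
t: 3.85
eef_pos: [0.5708, -0.1577, 0.1162]
ee_rot: [0.0, 0.675, 0.737, 0.0]
ft_force: [-0.5, 0.3, 1.6]
grip_width: 0.0171
grip_force: 30.0
```

{"method": "apply_moves", "body": {"commands": [0.006,0,0,0,0,0,0.01,0.012,0,0,0,0,0,0.01,0.012,0,0,0,0,0,0.01,0.012,0,0,0,0,0,0.01,0.012,0,0,0,0,0,0.01,0.008,0,0,0,0,0,0.01,0.003,0,0,0,0,0,0.01,0.002,0,0,0,0,0,0.01,0,0,0,0,0,0,0.01]}}

```text
t: 4.97
eef_pos: [0.5648, -0.0892, 0.1162]
ee_rot: [-0.0, 0.675, 0.738, 0.001]
ft_force: [0.1, -1.3, 5.7]
grip_width: 0.0171
grip_force: 30.0
```

{"method": "apply_moves", "body": {"commands": [0.0015,0,0,0,0,0,0.01,0.0015,0,0,0,0,0,0.01,0,0,0,0,0,0,0.01]}}

```text
t: 5.35
eef_pos: [0.5646, -0.0869, 0.1162]
ee_rot: [0.0, 0.675, 0.738, 0.0]
ft_force: [0.5, -2.2, 5.2]
grip_width: 0.0175
grip_force: 30.0
```

{"method": "apply_moves", "body": {"commands": [0.0015,0,0,0,0,0,0.01,0.0015,0,0,0,0,0,0.01,0,0,0,0,0,0,0.01]}}

```text
t: 5.72
eef_pos: [0.5646, -0.0869, 0.1162]
ee_rot: [0.002, 0.676, 0.737, -0.001]
ft_force: [0.5, -5.6, 4.3]
grip_width: 0.0171
grip_force: 30.0
```

{"method": "apply_moves", "body": {"commands": [0.0015,0,0,0,0,0,0.01,0.0015,0,0,0,0,0,0.01,0,0,0,0,0,0,0.01]}}

```text
t: 6.1
eef_pos: [0.5646, -0.0869, 0.1162]
ee_rot: [0.003, 0.676, 0.737, -0.002]
ft_force: [2.1, -9.8, 4.6]
grip_width: 0.0173
grip_force: 30.0
```

{"method": "apply_moves", "body": {"commands": [-0.004,0,0,0,0,0,0.01,0,0,0,0,0,0,0.045,0,0,0,0,0,0,0.045,0,0,0,0,0,0,0.045,0,0,-0.015,0,0,0,0.045,0,0,-0.03,0,0,0,0.045,0,0,-0.035,0,0,0,0.045,-0.02,0,-0.02,0,0,0,0.045,-0.05,0,0,0,0,0,0.045,-0.05,0,0,0,0,0,0.045,-0.05,0,0,0,0,0,0.045,-0.05,0,0,0,0,0,0.045,-0.05,0,0,0,0,0,0.045,-0.05,0,0,0,0,0,0.045,0,0,0,0,0,0,0.045]}}

```text
t: 7.98
eef_pos: [0.59, -0.4108, 0.2152]
ee_rot: [0.001, 0.678, 0.735, -0.002]
ft_force: [0.4, 0.8, 0.1]
grip_width: 0.0448
grip_force: 0.0
```

```bash
python3 - <<'E'
from h import *
d,P=get("top");im=d["image"]
b=tobox(P.reshape(-1,3)).reshape(P.shape);x,y,z=b[...,0],b[...,1],b[...,2]
m=(abs(x)<.09)&(abs(z-.108)<.004)&(abs(y)<.2);h,e=np.histogram(y[m],bins=np.arange(-.2,.22,.006));print([(round(e[i],3),h[i]) for i in range(len(h)) if h[i]>40])
for a in np.arange(-.12,.01,.01):
    k=(abs(x)<.03)&(z>.026)&(z<.045)&(abs(y-a)<.005)
    if k.sum(): print(round(a,3),k.sum(),np.median(x[k]).round(4),np.median(z[k]).round(4))
cv2.imwrite("pics/c1.png",cv2.resize(im[150:290,330:560],None,fx=3.4,fy=3.4,interpolation=cv2.INTER_CUBIC))
delta(np.array([-.009,-.05,.2]),ori(-25)); print((ori(-25).as_matrix()@[0,0,1]))
E
```

```text
[(np.float64(0.016), np.int64(156)), (np.float64(0.022), np.int64(74))]
-0.12 3 -0.0084 0.0302
-0.11 28 -0.0087 0.0357
-0.1 39 -0.0088 0.0364
-0.09 42 -0.0096 0.0364
-0.08 41 -0.0087 0.0361
-0.07 42 -0.0102 0.0353
-0.06 36 -0.0078 0.0348
-0.05 36 -0.009 0.0344
-0.04 31 -0.01 0.0334
-0.03 33 -0.0102 0.031
-0.02 28 -0.0089 0.0308
-0.01 23 -0.0105 0.0282
-0.0 2 -0.0039 0.0299
trans in present tool [ 0.1856 -0.0092  0.0156] then rot [ -0.05 -25.    -0.2 ]
trans in final tool [ 0.1749 -0.0085 -0.0643] now box [[-0.0005 -0.2356  0.2156]] F [0.4 0.8 1. ] w 0.045 t 8.025
[ 0.03683361 -0.42101007 -0.90630779]
```

View pics/c1.png

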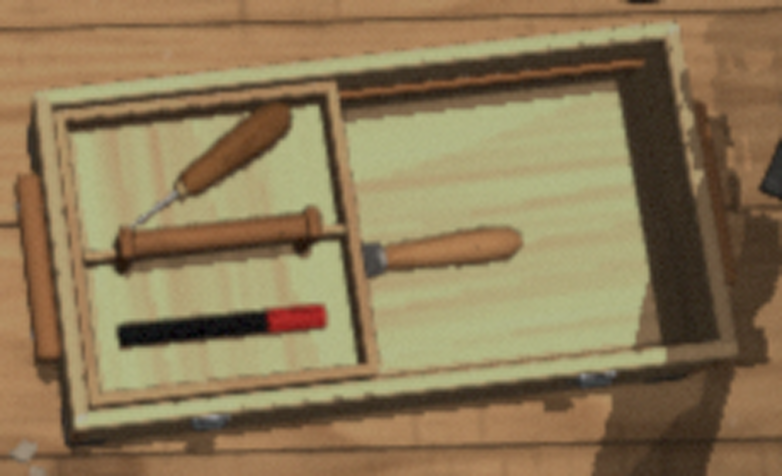

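The till is now at the +y end, with its near wall at y≈+0.018 in the box frame. The file handle is fully exposed, crop (385–520, 250), and did not move. Next I work out the approach with the tool leaned.

```bash
python3 - <<'E'
from h import *
Rt=ori(15,3)
delta(np.array([-.009,-.045,.10]),Rt); print("down in final tool",Rt.inv().apply([0,0,-.083]).round(4), B.inv().apply(Rt.apply([0,0,1])).round(3))
E
```

```text
trans in present tool [ 0.1906 -0.0092  0.1156] then rot [ 3.   14.99  0.19]
trans in final tool [ 0.1542 -0.0025  0.1613] now box [[-0.0005 -0.2356  0.2156]] F [0.4 0.8 1. ] w 0.045 t 8.025
down in final tool [-0.0215  0.0043  0.0801] [-0.051  0.259 -0.965]
```

{"method": "apply_moves", "body": {"commands": [0.03,-0.0022,0,0,0,0,0.045,0.05,-0.002,0,0,0,0,0.045,0.05,-0.002,0,0,0,0,0.045,0.04,-0.002,0.02,0,0,0,0.045,0.02,-0.001,0.03,0,0,0,0.045,0,0,0,1.5,7.5,0.1,0.045,0,0,0,1.5,7.5,0.1,0.045,0,0,0,0,0,0,0.045,0,0,0,0,0,0,0.045]}}

```text
t: 9.15
eef_pos: [0.5665, -0.2138, 0.1665]
ee_rot: [-0.114, 0.67, 0.731, 0.069]
ft_force: [-0.8, 0.4, -0.0]
grip_width: 0.0451
grip_force: 0.0
```

```bash
python3 - <<'E'
from h import *
delta(np.array([-.009,-.045,.017]),ori(15,3))
E
```

```text
trans in present tool [-0.0423  0.0069  0.1432] then rot [-0.04  0.01  0.39]
trans in final tool [-0.0423  0.0071  0.1432] now box [[-0.0083 -0.0412  0.1665]] F [-0.8  0.4 -0. ] w 0.0451 t 9.15
```

{"method": "apply_moves", "body": {"commands": [-0.008,0.0013,0.025,0,0,0.4,0.045,-0.008,0.0013,0.027,0,0,0,0.045,-0.008,0.0013,0.027,0,0,0,0.045,-0.006,0.001,0.022,0,0,0,0.045,-0.005,0.001,0.017,0,0,0,0.045,-0.004,0.0006,0.012,0,0,0,0.045,-0.003,0.0004,0.009,0,0,0,0.045,0,0,0,0,0,0,0.045]}}

```text
t: 10.15
eef_pos: [0.5657, -0.2208, 0.02]
ee_rot: [-0.114, 0.673, 0.727, 0.068]
ft_force: [-0.5, 0.0, -0.6]
grip_width: 0.0448
grip_force: 0.0
```

```bash
python3 - <<'E'
from h import *
delta(np.array([-.009,-.045,.017]),ori(15,3))
E
```

```text
trans in present tool [0.0023 0.0009 0.0037] then rot [-0.08 -0.01 -0.19]
trans in final tool [0.0023 0.0009 0.0037] now box [[-0.0098 -0.0481  0.02  ]] F [-0.5  0.  -0.6] w 0.0448 t 10.15
```

No contact on the way down. I go the last 3 mm and close.

{"method": "apply_moves", "body": {"commands": [0.0015,0.001,0.003,0,0,0,0.045,0,0,0,0,0,0,0.045,0,0,0,0,0,0,0.01,0,0,0,0,0,0,0.01,0,0,0,0,0,0,0.01,0,0,0,0,0,0,0.01]}}

```text
t: 10.9
eef_pos: [0.5668, -0.2187, 0.018]
ee_rot: [-0.114, 0.673, 0.727, 0.069]
ft_force: [0.9, -0.1, -0.3]
grip_width: 0.0208
grip_force: 29.9
```

```bash
python3 - <<'E'
from h import *
Rt=ori(15,3); delta(np.array([-.009,-.135,.03]),Rt)
for n,v in (("y-.01",[0,-.01,0]),("z+.01",[0,0,.01]),("ax30-.01",[0,-.00866,.005])):
  for L in (15,0,-15): print(n,L,ori(L,3).inv().apply(B.apply(v)).round(4))
print(env.state()["joints"].round(2))
E
```

```text
trans in present tool [-0.0827 -0.0009 -0.0345] then rot [-0.01  0.02 -0.19]
trans in final tool [-0.0827 -0.0012 -0.0346] now box [[-0.0084 -0.0462  0.018 ]] F [ 0.9 -0.1 -0.3] w 0.0208 t 10.9
y-.01 15 [-0.0097 -0.     -0.0026]
y-.01 0 [-0.01 -0.    0.  ]
y-.01 -15 [-0.0097  0.      0.0026]
z+.01 15 [ 0.0026 -0.0005 -0.0096]
z+.01 0 [ 0.     -0.0005 -0.01  ]
z+.01 -15 [-0.0026 -0.0005 -0.0096]
ax30-.01 15 [-0.0071 -0.0003 -0.0071]
ax30-.01 0 [-0.0087 -0.0003 -0.005 ]
ax30-.01 -15 [-0.0097 -0.0003 -0.0026]
[ 0.68  0.91 -0.44  1.56  0.17  0.89  0.33]
```

{"method": "apply_moves", "body": {"commands": [0.001,0,-0.004,0,0,0,0.01,0.001,0,-0.004,0,0,0,0.01,0,0,0,0,0,0,0.01,-0.01,0,-0.0026,0,0,0,0.01,-0.01,0,-0.0026,0,0,0,0.01,-0.01,0,-0.0026,0,0,0,0.01,-0.01,0,-0.0026,0,0,0,0.01,-0.01,0,-0.0026,0,0,0,0.01,-0.01,0,-0.0026,0,0,0,0.01,-0.01,0,-0.0026,0,0,0,0.01,0,0,0,0,0,0,0.01]}}

```text
t: 12.28
eef_pos: [0.5729, -0.2923, 0.0253]
ee_rot: [-0.114, 0.674, 0.727, 0.068]
ft_force: [-0.3, 0.7, -2.3]
grip_width: 0.0208
grip_force: 29.9
```

```bash
python3 - <<'E'
from h import *
delta(np.array([-.009,-.12,.03]),ori(15,3))
d,P=get("top");im=d["image"]
cv2.imwrite("pics/c2.png",cv2.resize(im[150:290,330:560],None,fx=3.4,fy=3.4))
d,_=get("scene");cv2.imwrite("pics/s2.png",cv2.resize(d["image"][130:280,280:480],None,fx=4,fy=4))
E
```

```text
trans in present tool [ 0.0012 -0.0004 -0.0045] then rot [-0.03  0.06 -0.29]
trans in final tool [ 0.0012 -0.0004 -0.0045] now box [[-0.0088 -0.12    0.0253]] F [-0.3  0.7 -2.3] w 0.0208 t 12.275
```

View pics/s2.png

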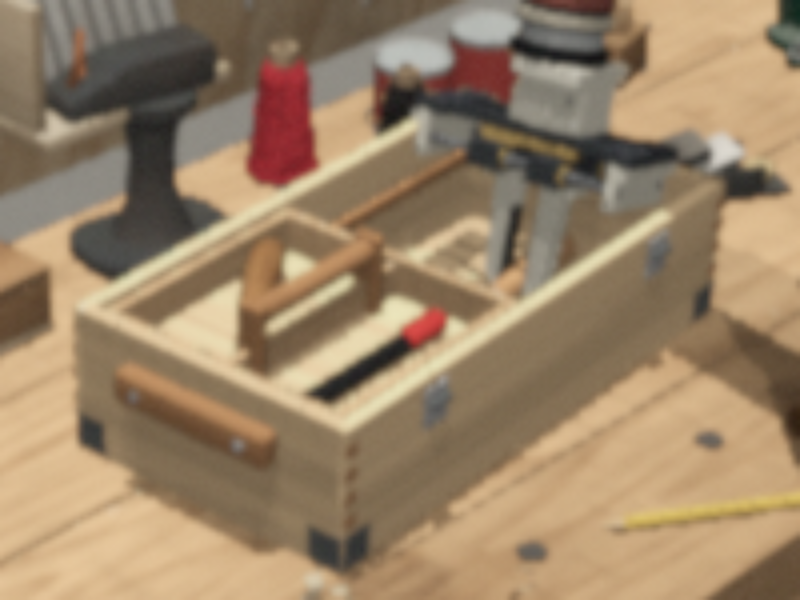

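View pics/c2.png

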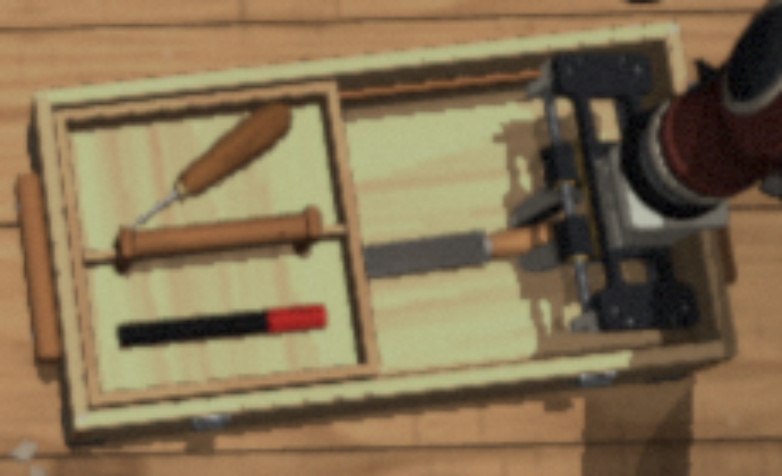

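The file came along: in the top crop its blade spans (365–485, 250) clear of the walls, and the till has not moved. Now I pitch the handle up while lifting.

{"method": "apply_moves", "body": {"commands": [0.0045,-0.0009,-0.0174,0,-5,0,0.01,0.003,-0.0009,-0.0177,0,-5,0,0.01,0.0015,-0.0009,-0.018,0,-5,0,0.01,0,-0.0009,-0.018,0,-5,0,0.01,-0.0015,-0.0009,-0.017,0,-5,0,0.01,-0.003,-0.0009,-0.016,0,-5,0,0.01,0,0,0,0,0,0,0.01]}}

```text
t: 13.25
eef_pos: [0.5751, -0.2867, 0.132]
ee_rot: [0.078, 0.666, 0.734, -0.106]
ft_force: [0.2, 0.0, -2.1]
grip_width: 0.0211
grip_force: 30.0
```

```bash
python3 - <<'E'
from h import *
delta(np.array([-.009,-.12,.13]),ori(-15,3))
d,P=get("top");im=d["image"];cv2.imwrite("pics/c3.png",cv2.resize(im[150:290,330:560],None,fx=3.4,fy=3.4))
b=tobox(P.reshape(-1,3)).reshape(P.shape);x,y,z=b[...,0],b[...,1],b[...,2]
for a in np.arange(-.12,.02,.01):
    k=(abs(x+.01)<.008)&(abs(y-a)<.004)
    if k.sum(): print(round(a,3),k.sum(),np.median(z[k]).round(3),z[k].max().round(3))
E
```

```text
trans in present tool [-0.0046 -0.0028  0.0034] then rot [ 0.09 -0.14  0.16]
trans in final tool [-0.0046 -0.0027  0.0034] now box [[-0.0061 -0.1146  0.132 ]] F [ 0.2  0.  -2.1] w 0.0211 t 13.25
-0.12 21 0.013 0.018
-0.11 19 0.014 0.018
-0.1 21 0.012 0.016
-0.09 21 0.012 0.02
-0.08 52 0.117 0.46
-0.07 50 0.112 0.473
-0.06 41 0.104 0.114
-0.05 90 0.506 0.515
-0.04 85 0.5 0.512
-0.03 71 0.091 0.516
-0.02 60 0.504 0.517
-0.01 75 0.502 0.517
-0.0 78 0.495 0.511
0.01 84 0.492 0.502
```

View pics/c3.png

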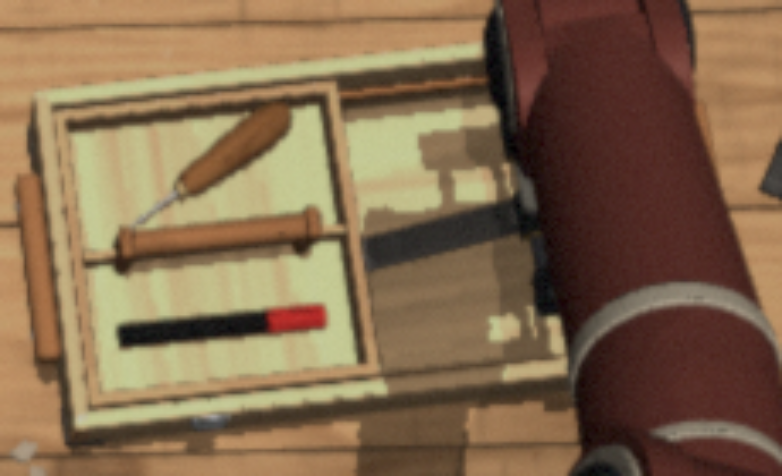

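The blade slopes down at about 28° and passes under the till edge with roughly 6 mm to spare; it is visible at (365–520, 230). Pulling along tool −x, back and slightly up, widens that margin.

{"method": "apply_moves", "body": {"commands": [-0.01,0,0,0,0,0,0.01,-0.01,0,0,0,0,0,0.01,-0.01,0,0,0,0,0,0.01,-0.01,0,0,0,0,0,0.01,-0.01,0,0,0,0,0,0.01,-0.01,0,0,0,0,0,0.01,-0.01,0,0,0,0,0,0.01,-0.01,0,0,0,0,0,0.01,-0.01,0,0,0,0,0,0.01,-0.01,0,0,0,0,0,0.01,0,0,0,0,0,0,0.01]}}

```text
t: 14.68
eef_pos: [0.5826, -0.3889, 0.1571]
ee_rot: [0.078, 0.669, 0.731, -0.108]
ft_force: [0.1, 0.5, -3.4]
grip_width: 0.021
grip_force: 30.0
```

```bash
python3 - <<'E'
from h import *
delta(np.array([-.009,-.21,.35]),ori(-15,3)); print(env.state()["joints"].round(2))
d,P=get("top");im=d["image"];cv2.imwrite("pics/c4.png",cv2.resize(im[150:290,330:560],None,fx=3.4,fy=3.4))
b=tobox(P.reshape(-1,3)).reshape(P.shape);x,y,z=b[...,0],b[...,1],b[...,2]
for a in np.arange(-.18,.03,.01):
    k=(abs(x+.008)<.008)&(abs(y-a)<.004)
    if k.sum(): print(round(a,3),k.sum(),np.median(z[k]).round(3),z[k].max().round(3))
E
```

```text
trans in present tool [-0.0433 -0.0119 -0.1878] then rot [-0.16  0.05 -0.25]
trans in final tool [-0.043  -0.0115 -0.1878] now box [[-0.0076 -0.2171  0.1571]] F [ 0.1  0.5 -3.4] w 0.021 t 14.675
[ 0.54  0.71 -0.18  1.46  0.47  0.95  0.23]
-0.18 46 0.139 0.156
-0.17 57 0.136 0.506
-0.16 54 0.13 0.257
-0.15 78 0.324 0.533
-0.14 124 0.327 0.532
-0.13 76 0.351 0.528
-0.12 74 0.52 0.53
-0.11 73 0.518 0.532
-0.1 74 0.517 0.53
-0.09 93 0.511 0.523
-0.08 99 0.506 0.516
-0.07 26 0.069 0.511
-0.06 22 0.061 0.068
-0.05 31 0.053 0.061
-0.04 36 0.014 0.055
-0.03 23 0.011 0.02
-0.02 20 0.012 0.017
-0.01 19 0.013 0.019
0.01 1 0.102 0.102
0.02 43 0.105 0.114
```

View pics/c4.png

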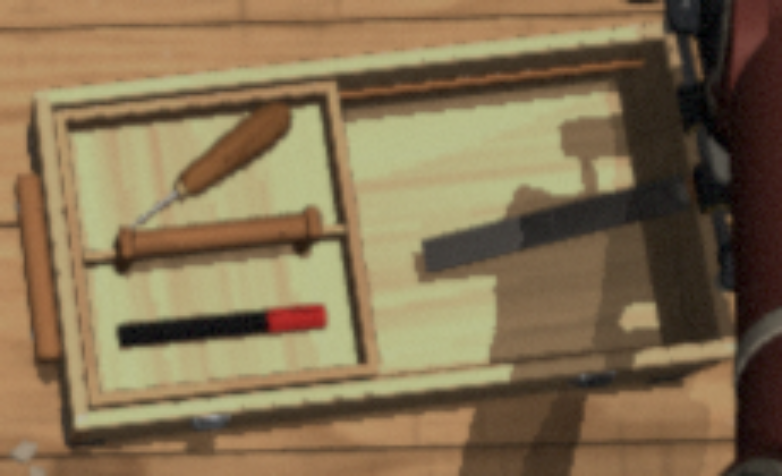

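The tip is clear of the till, at (420,255), box y≈−0.04 and z≈0.055. Now straight up 0.2 m.

{"method": "apply_moves", "body": {"commands": [-0.0026,-0.0005,-0.0096,0,0,0,0.01,-0.0052,-0.001,-0.0192,0,0,0,0.01,-0.0052,-0.001,-0.0192,0,0,0,0.01,-0.0052,-0.001,-0.0192,0,0,0,0.01,-0.0052,-0.001,-0.0192,0,0,0,0.01,-0.0052,-0.001,-0.0192,0,0,0,0.01,-0.0052,-0.001,-0.0192,0,0,0,0.01,-0.0052,-0.001,-0.0192,0,0,0,0.01,-0.0052,-0.001,-0.0192,0,0,0,0.01,-0.0052,-0.001,-0.0192,0,0,0,0.01,-0.0026,-0.0005,-0.0096,0,0,0,0.01,0,0,0,0,0,0,0.01,0,0,0,0,0,0,0.01,0,0,0,0,0,0,0.01,0,0,0,0,0,0,0.01,0,0,0,0,0,0,0.01]}}

```text
t: 16.73
eef_pos: [0.5837, -0.3878, 0.3557]
ee_rot: [0.078, 0.668, 0.732, -0.108]
ft_force: [-1.0, -0.3, -2.7]
grip_width: 0.0208
grip_force: 30.0
```

```bash
python3 - <<'E'
from h import *
delta(np.array([-.009,-.21,.35]),ori(-15,3))
d,P=get("top");im=d["image"]
b=tobox(P.reshape(-1,3)).reshape(P.shape);x,y,z=b[...,0],b[...,1],b[...,2]
for a in np.arange(-.18,.03,.02):
    k=(abs(x+.008)<.03)&(abs(y-a)<.004)&(z>.14)&(z<.4)
    if k.sum(): print(round(a,3),k.sum(),np.median(z[k]).round(3),z[k].min().round(3))
m=(abs(x)<.09)&(abs(z-.108)<.004)&(abs(y)<.2);h,e=np.histogram(y[m],bins=np.arange(-.2,.22,.006));print([(round(e[i],3),h[i]) for i in range(len(h)) if h[i]>40])
d,_=get("scene");cv2.imwrite("pics/s5.png",d["image"])
E
```

```text
trans in present tool [ 0.0073 -0.0024  0.0041] then rot [-0.15 -0.02 -0.13]
trans in final tool [ 0.0073 -0.0023  0.0041] now box [[-0.0063 -0.216   0.3557]] F [-1.  -0.3 -2.7] w 0.0208 t 16.725
-0.18 71 0.341 0.337
-0.16 62 0.328 0.322
-0.14 65 0.315 0.308
-0.12 62 0.302 0.291
-0.1 65 0.288 0.281
-0.08 58 0.275 0.267
-0.06 57 0.261 0.251
-0.04 32 0.248 0.243
[(np.float64(0.016), np.int64(159)), (np.float64(0.022), np.int64(80))]
```

View pics/s5.png

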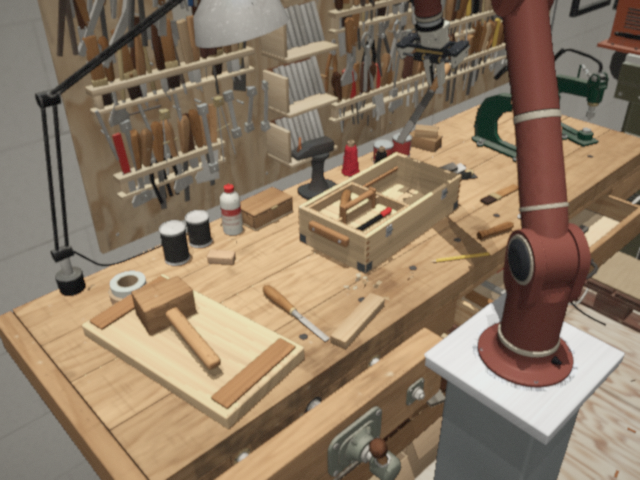

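The file hangs free, with its lowest point at z≈0.24 against the 0.162 needed. It shows in the scene view from (435,65) to (410,140). The till is still at the +y end, and the chisel and mallet have not moved. Handing in.

```bash
python3 -c "
from station import env
print(env.job_done())"
```

```text
the job is handed in; nothing more can be done
None
```

The job is handed in: the till is against the +y end wall, and the gripper holds the file still in the air, its lowest point about 13 cm above the rim, with the chisel and mallet untouched; no verdict came back.

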